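# Seat the pitch comb in the vice screw

## Robot

A 6-joint arm with a two-finger parallel gripper is mounted at the origin on the work surface. World frame = base frame: x ahead of the robot, y to its left, z up, the work surface at z = 0. Lengths are in m, angles in degrees, forces in N, time in s.
With the tool pointing down it reaches from about 0.325 to 0.775 m from the base axis. Payload 5.5 kg.
Tool frame: the origin (TCP) lies at the centre of the arm's flange, where the gripper is bolted on; the fingertips stand 182 mm ahead of it and the grasp point (between the pads) lies 163 mm ahead of it; z points along the fingers, y is the direction in which the jaws open and shut (so a half turn about z gives the same grasp; the last joint's range is limited). The gripper opens to 88 mm and grips with 3 to 60 N. Pads are 20 mm wide; open, the fingers measure 115 mm over their backs; the gripper's body (75 mm by 178 mm) begins 61 mm behind the grasp point.
Start: joints at [72.21, 5.22, 70.514, -0, 104.267, -3.249], TCP at [0.151, 0.581, 0.405] pointing down, gripper open.
Joint ranges: [-164.24, 164.24], [-49.07, 125.15], [9.68, 141.18], [-86.29, 266.29], [3.28, 154.24], [-151.56, 151.56]. Speed limits (degrees/s): [147.25, 147.25, 172.46, 180, 180, 180].

## Interface

Orientations are given as [roll, pitch, yaw] about the fixed x, y, z axes, in that order (R = Rz(yaw) Ry(pitch) Rx(roll)).
In Python, from station import r gives the robot as it stands. The module is installed in compiled form; this text tells all that it offers. Calls block until the motion is done:
- r.reach(position, orientation): joint-space move of the TCP to a pose.
- r.servo_line(position, rotation=None, speed=0.15): straight line of the TCP; rotation=None keeps the orientation; speed is the mean speed in m/s.
- r.move_joints(angles): joint-space move.
- r.let_go() and r.grab(squeeze=None): open the fingers fully, or close them until they stop; squeeze is the grip in N (None keeps the last).
- r.wait(seconds).
- r.inverse_kinematics(position, orientation): joint angles nearest the present ones, or None.
- r.sense(): the state.
- r.snapshot(name): name is "side" or "top" or "wrist"; returns a dict with "frame" (400x640x3 uint8, red, green, blue), "fx", "fy", "cx", "cy" (pixels), "R" (3x3) and "t" (3): a world point X has camera coordinates R X + t. Camera axes: x right, y down, z forward; pixel columns grow to the right and rows downward; lengths in m; the calibration is good to about 2 mm. The wrist camera is an equidistant fisheye: a pixel r from the principal point sees the ray r / f radians off the axis. A picture is of the moment at which its call begins. There is no depth.
A pose or a line that the arm cannot do raises r.IKError and nothing moves.
- r.hand_in(): hands the job in, once; it reports no verdict.
The state is a dict: "clock": time; "joints": joint angles; "joint_vel": joint speeds; "joint_torque": joint torques, N m; "tcp_pos": TCP position; "orientation": TCP orientation; "contact_force": force on the tool from outside, world axes, zero at the start; "torque": the same for the moment, N m; "opening": finger opening in m.
Only numpy, scipy, OpenCV 4.12 (cv2) and the standard library are available. Lean on these libraries where they do the work, as an engineer would, in place of code of your own. Each camera call takes 0.05 s, during which the arm holds its last target.

## Task

Take the thread pitch comb by its blue handle, set it astride the wooden vice screw near the middle of the thread and feel along until all its teeth drop into the grooves; press it home with about a kilo of push to check that it sits flat, then let go and leave it standing there fully seated. Treat the thread gently (never three kilos of force on it) and leave the clamps, square and jar where they are.

Things in the scene. Friction and masses are not known exactly. Their poses are not given: they have to be found in the camera images.
- comb_handle (a point): Centre of the blue handle of the loose pitch comb (about 220 g), which stands upright on two cheeks. x along its row of teeth, y across, z up. Handle: upright slab 44 mm along x, 10 mm thick along y, reaching 22 mm above and below this point; pinch it across y. A dark plate 44 x 53 mm lies 22 to 28 mm below this point, the feet of the cheeks 64 mm below. Either way round fits.
- comb_teeth (a point): Middle of the row of tooth tips, 34 mm below the handle's centre, same axes. Four teeth at x = -18, -6, 6, 18 mm, pitch 12 mm, 6 mm thick in y, 6 mm or more long, 3.6 mm wide at the tip, 4.4 mm at the root. The steel cheeks either side (40 mm along x, 4 mm thick, inner faces 45 mm apart in y) reach 30 mm below the tips and straddle the screw.
- cradle: Green cradle fixed to the bench; a wooden vice screw lies level along its x axis. Origin: centre of its underside, on the bench. Base 220 (x) x 90 (y) x 18 mm; at each end a bearing block 62 mm wide, 72 mm high, inner faces 84 mm from the middle. Comb fully seated: handle centre 94 mm above the bench, x axes parallel; resting on the crests: 99 mm. Handle centre to end within 30 mm of the middle.
- screw_top (a point): Point over the middle of the screw at crest height, 65 mm above the bench, cradle's axes. Thread between the blocks: crest diameter 40 mm, root 30 mm, pitch 12 mm, crests 5.5 mm wide, grooves 6.5 mm at the top, 5.5 mm at the bottom. Where the crests lie along x differs each time and is NOT given by this point: feel or look for it. The screw stays put under light loads.
- clamp_a: Orange spring clamp lying flat, about 105 x 60 x 26 mm, loose; leave alone. Origin under its middle.
- clamp_b: A second, like orange spring clamp; leave alone.
- try_square: Try square lying flat, wooden stock 100 mm along its x, steel blade 145 mm along its y, 18 mm high; leave alone. Origin under its middle.
- jar: Empty open glass jar, 72 mm dia., 85 mm tall, upright; leave alone. Origin under its base.
Mind the look-alikes: they are no part of the job. Several things look just like the part that bears comb_handle: the one meant starts farthest from the robot's base.

How it is judged:
By the outcome, as a careful person would: the job done as asked, in the order asked, and still so for the second after the job is handed in, with the robot touching nothing.
It also fails if it takes over 51 s, if anything falls off the work surface, if the arm or the gripper's body presses on something with over 40 N, if the wrist force passes 120 N, or if a joint passes its speed limit or range.

## Working session

There is one attempt and no reset: what is moved stays moved. The work goes in short steps, each a Python script; the robot and the scene stay as the last script left them, time stands still between calls to the robot, and variables do not carry over. Pictures are saved under pics/ and viewed, and the job is handed in when it is done.

```bash
mkdir -p pics; cat > h.py <<'E'
import numpy as np, cv2
from station import r
def snap(name,fn):
    s=r.snapshot(name); cv2.imwrite('pics/'+fn+'.png',s['frame'][:,:,::-1]); np.savez('pics/'+fn+'.npz',**s); return s
def ray(s,u,v,z):
    R=np.array(s['R']);t=np.array(s['t']);C=-R.T@t
    d=R.T@np.array([(u-s['cx'])/s['fx'],(v-s['cy'])/s['fy'],1.])
    return C+d*(z-C[2])/d[2]
def proj(s,X):
    p=np.array(s['R'])@np.array(X)+np.array(s['t']); return s['fx']*p[0]/p[2]+s['cx'],s['fy']*p[1]/p[2]+s['cy']
E
python3 - <<'E'
from h import *
for n in ['side','top','wrist']:
    s=snap(n,n+'0'); C=-np.array(s['R']).T@np.array(s['t']); print(n,s['fx'],s['cx'],s['cy'],C,np.array(s['R']).round(2).tolist())
print(r.sense())
E
```

```text
side 482.6494228688191 317.4229544752104 193.81654795364625 [ 0.33437711 -1.01369601  0.68917458] [[0.98, -0.19, 0.0], [-0.09, -0.5, -0.86], [0.16, 0.85, -0.5]]
top 372.65159289669856 313.50124762627894 200.51305362034557 [0.43381683 0.03918738 1.18624288] [[0.01, -1.0, 0.0], [-0.99, -0.01, -0.1], [0.1, -0.0, -0.99]]
wrist 309.70691628693146 316.19124643240417 201.56671073407884 [0.07510264 0.60073286 0.3837103 ] [[0.25, 0.97, -0.0], [0.93, -0.24, 0.28], [0.28, -0.07, -0.96]]
{'clock': 0.15, 'joints': array([ 7.22108008e+01,  5.25478355e+00,  7.05643469e+01,  6.80987968e-05,
        1.04267925e+02, -3.24812557e+00]), 'joint_vel': array([ 0.07722271, -0.08457741, -0.17654672,  0.06921163, -0.00290676,
       -0.04699963]), 'joint_torque': array([ 8.85014924e-04, -4.47041702e+01, -4.06910634e+01,  6.98023243e-02,
        2.73351290e-02, -9.28181043e-05]), 'tcp_pos': array([0.15065695, 0.58083338, 0.40376646]), 'orientation': array([-1.79913088e+02, -4.99848853e-03,  1.65458939e+02]), 'contact_force': array([ 0.01834031, -0.23111607, -0.86755769]), 'torque': array([-0.00799596, -0.01107506,  0.06105849]), 'opening': 0.08806618226492988}
```

View pics/top0.png

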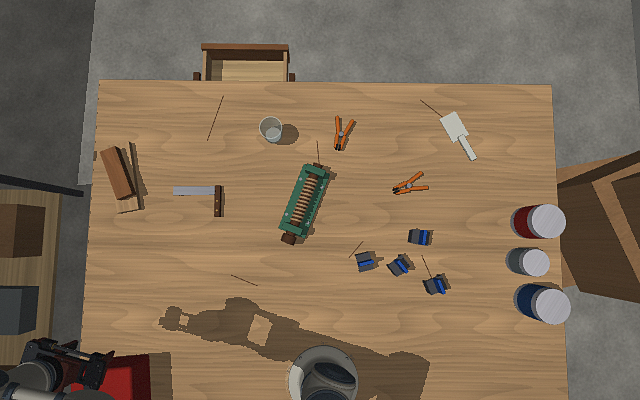

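View pics/side0.png

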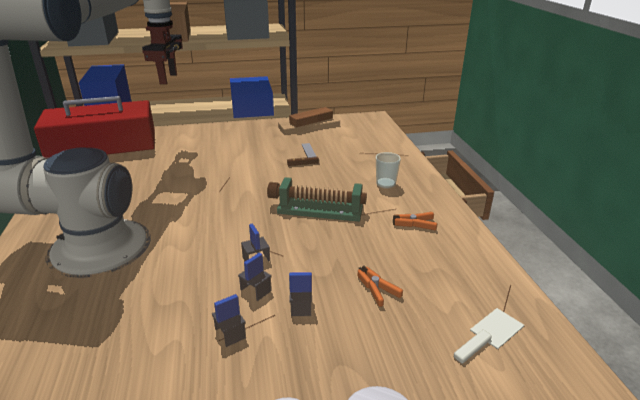

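```bash
python3 - <<'E'
import cv2
a=cv2.imread('pics/top0.png')[215:305,340:460]; a=cv2.resize(a,None,fx=6,fy=6,interpolation=cv2.INTER_CUBIC); cv2.imwrite('pics/c1.png',a)
a=cv2.imread('pics/top0.png')[150:250,265:345]; a=cv2.resize(a,None,fx=6,fy=6,interpolation=cv2.INTER_CUBIC); cv2.imwrite('pics/c2.png',a)
a=cv2.imread('pics/side0.png')[215:350,200:330]; a=cv2.resize(a,None,fx=4.4,fy=4.4,interpolation=cv2.INTER_CUBIC); cv2.imwrite('pics/c3.png',a)
E
```

```text
(no output)
```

View pics/c1.png

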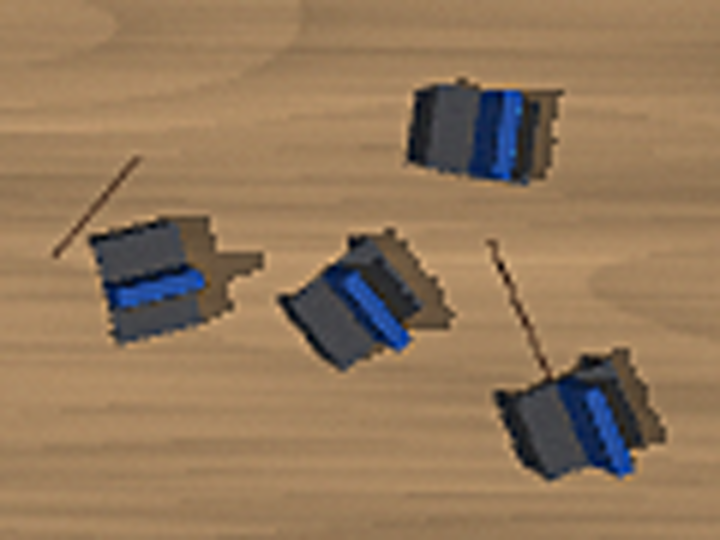

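View pics/c2.png

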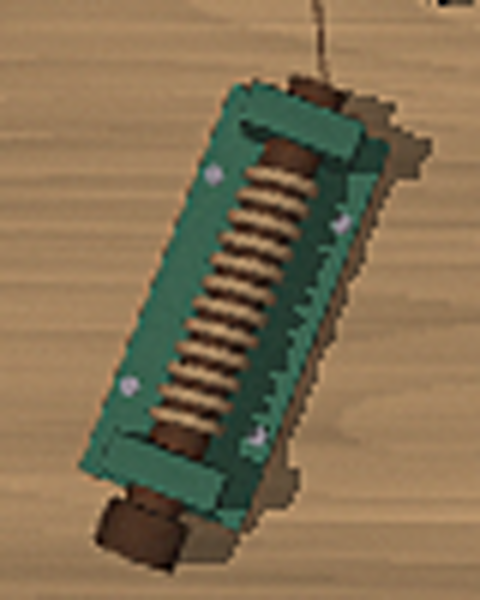

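View pics/c3.png

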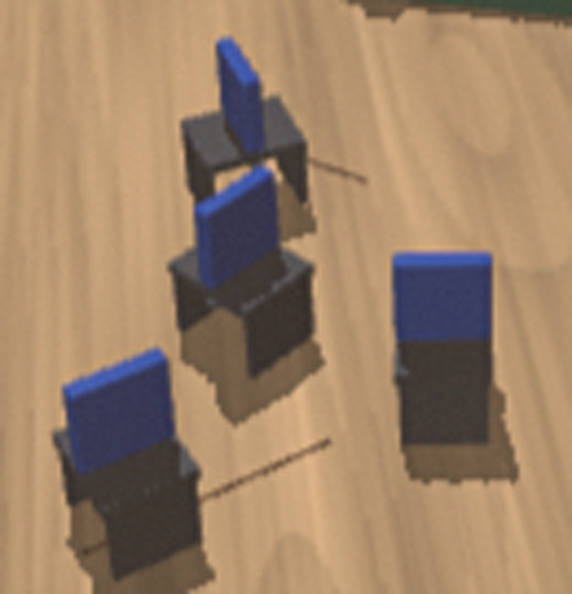

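```bash
python3 - <<'E'
from h import *
s=np.load('pics/top0.npz')
im=s['frame'].astype(int)
m=((im[...,2]>185)&(im[...,0]<70)&(im[...,2]-im[...,1]>90)).astype(np.uint8)
m[:200]=0;m[:,460:]=0;m[:,:340]=0
n,l,st,c=cv2.connectedComponentsWithStats(m)
for i in range(1,n):
    if st[i,4]<15: continue
    ys,xs=np.where(l==i); P=np.array([ray(s,x,y,.086)[:2] for x,y in zip(xs,ys)]); p=P.mean(0); w,V=np.linalg.eigh(np.cov(P.T))
    print(c[i].round(1),st[i,4],p.round(4),'r',np.hypot(*p).round(3),'ext',np.sqrt(12*w).round(4),'ang',np.degrees(np.arctan2(V[1,1],V[0,1])).round(1))
# cradle: block tops & base corners (crop coords)
q=lambda u,v:(265+u/6-.4,150+v/6-.4)
print('blk far',ray(s,*q(305,124),.072),'near',ray(s,*q(168,472),.072))
print('base', [ray(s,*q(*a),.018).round(4).tolist() for a in [(240,84),(388,146),(240,528),(82,466)]])
S=np.load('pics/side0.npz')
print([ [round(float(z),1) for z in proj(S,list(ray(s,*x)[:2])+[.086])] for x in [(426,237,.086)]])
E
```

```text
blk far [0.63829778 0.03047176 0.072     ] near [0.46220915 0.09666023 0.072     ]
base [[0.6693, 0.0648, 0.018], [0.6369, -0.014, 0.018], [0.435, 0.0615, 0.018], [0.4662, 0.1443, 0.018]]
[[300.7, 275.0]]
```

```bash
python3 - <<'E'
from h import *
s=np.load('pics/top0.npz')
im=s['frame'].astype(int)
print(im[237,418:430].tolist())
m=((im[...,2]>170)&(im[...,0]<80)&(im[...,2]-im[...,1]>70)).astype(np.uint8)
m[:200]=0;m[:,460:]=0;m[:,:340]=0;m[310:]=0
n,l,st,c=cv2.connectedComponentsWithStats(m)
for i in range(1,n):
    if st[i,4]<8: continue
    ys,xs=np.where(l==i); P=np.array([ray(s,x,y,.086)[:2] for x,y in zip(xs,ys)]); p=P.mean(0); w,V=np.linalg.eigh(np.cov(P.T))
    print(c[i].round(1),st[i,4],p.round(4),'r',np.hypot(*p).round(3),'ext',np.sqrt(12*w).round(4),'ang',np.degrees(np.arctan2(V[1,1],V[0,1])).round(1))
E
```

```text
[[80, 75, 73], [10, 35, 80], [17, 41, 80], [16, 38, 77], [6, 32, 67], [36, 77, 160], [40, 78, 154], [31, 80, 171], [38, 35, 39], [41, 39, 36], [37, 37, 41], [98, 83, 67]]
```

```bash
python3 - <<'E'
from h import *
s=np.load('pics/top0.npz')
im=s['frame'].astype(int)
m=((im[...,2]>125)&(im[...,0]<80)&(im[...,2]-im[...,1]>50)).astype(np.uint8)
m[:200]=0;m[:,460:]=0;m[:,:340]=0;m[310:]=0
n,l,st,c=cv2.connectedComponentsWithStats(m,connectivity=8)
for i in range(1,n):
    if st[i,4]<8: continue
    ys,xs=np.where(l==i); P=np.array([ray(s,x,y,.086)[:2] for x,y in zip(xs,ys)]); p=P.mean(0); w,V=np.linalg.eigh(np.cov(P.T))
    print(c[i].round(1),st[i,4],p.round(4),'r',np.hypot(*p).round(3),'ext',np.sqrt(12*w).round(4),'ang',np.degrees(np.arctan2(V[1,1],V[0,1])).round(1))
E
```

```text
[424.2 236.7] 38 [ 0.4415 -0.2916] r 0.529 ext [0.008  0.0426] ang 171.3
[366.3 262.6] 41 [ 0.3644 -0.121 ] r 0.384 ext [0.0084 0.0418] ang 104.7
[402.4 266.4] 41 [ 0.3545 -0.2262] r 0.421 ext [0.0082 0.0422] ang -139.3
[441.1 286.6] 41 [ 0.2979 -0.338 ] r 0.451 ext [0.0082 0.0412] ang -158.3
```

```bash
python3 - <<'E'
from h import *
r.reach([0.4415,-0.2916,0.35],[180,0,-8.7])
s=snap('wrist','w1'); q=r.sense(); print(q['clock'],q['joints'].round(1),q['tcp_pos'],q['orientation'],q['contact_force'])
C=-np.array(s['R']).T@np.array(s['t']);print(C)
E
```

```text
3.4167 [-37.1  -6.   87.2   0.   98.8  61.6] [ 0.4418738  -0.29109615  0.35005378] [-1.79995870e+02 -6.86933179e-03 -8.62818068e+00] [-0.03784077  0.71398073  0.07176087]
[ 0.51935291 -0.30252116  0.3301423 ]
```

View pics/w1.png

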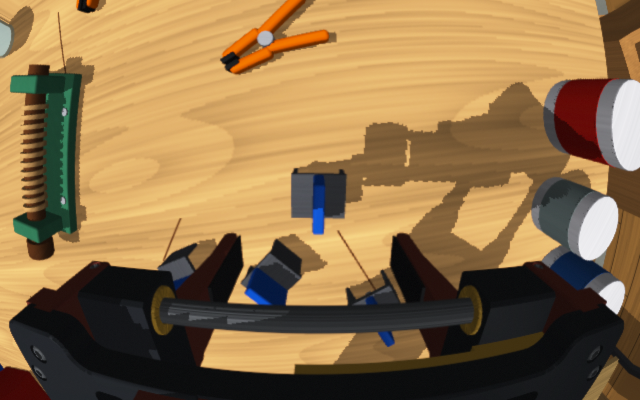

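```bash
cat >> h.py <<'E'
def wproj(s,X):
    p=np.array(s['R'])@np.array(X,float)+np.array(s['t']); a=np.hypot(p[0],p[1]); th=np.arctan2(a,p[2])
    return s['cx']+s['fx']*th*p[0]/a, s['cy']+s['fy']*th*p[1]/a
def wray(s,u,v,z):
    R=np.array(s['R']);t=np.array(s['t']);C=-R.T@t
    x=(u-s['cx'])/s['fx'];y=(v-s['cy'])/s['fy'];th=np.hypot(x,y)
    d=R.T@np.array([np.sin(th)*x/th,np.sin(th)*y/th,np.cos(th)]); return C+d*(z-C[2])/d[2]
def tf(p,yaw,l):
    c,s=np.cos(np.radians(yaw)),np.sin(np.radians(yaw)); return [p[0]+c*l[0]-s*l[1],p[1]+s*l[0]+c*l[1],p[2]+l[2]]
def overlay(s,fn,P,yaw,pts,box,k):
    im=s['frame'][:,:,::-1].copy()[box[1]:box[3],box[0]:box[2]]; im=cv2.resize(im,None,fx=k,fy=k,interpolation=cv2.INTER_CUBIC)
    for l in pts:
        u,v=wproj(s,tf(P,yaw,l)); cv2.circle(im,(int((u-box[0]+.5)*k),int((v-box[1]+.5)*k)),3,(0,0,255),-1)
    cv2.imwrite('pics/'+fn+'.png',im)
E
python3 - <<'E'
from h import *
s=dict(np.load('pics/w1.npz'))
pts=[(a*.022,b*.005,.022) for a in(-1,1) for b in(-1,1)]+[(a*.022,b*.0265,-.022) for a in(-1,1) for b in(-1,1)]
overlay(s,'o1',[0.4415,-0.2916,.064],-8.7,pts,(280,160,360,240),7)
E
```

```text
(no output)
```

View pics/o1.png

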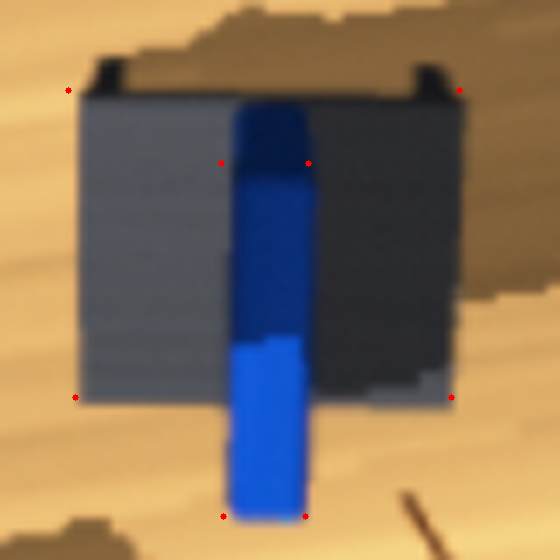

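```bash
python3 - <<'E'
from h import *
from scipy.optimize import least_squares
s=dict(np.load('pics/w1.npz'))
L=[(.022,.005,.022),(.022,-.005,.022),(-.022,.005,.022),(-.022,-.005,.022),(.022,.0265,-.022),(.022,-.0265,-.022),(-.022,.0265,-.022),(-.022,-.0265,-.022)]
U=np.array([(234,172),(314,176),(228,520),(306,520),(78,95),(464,97),(78,403),(453,406)])/7-.5+np.array([280,160])
f=lambda q:(np.array([wproj(s,tf([q[0],q[1],.064],q[2],l)) for l in L])-U).ravel()
o=least_squares(f,[.4415,-.2916,-8.7],x_scale=[.001,.001,1]);print(o.x,(o.fun.reshape(-1,2)).round(1).tolist())
E
```

```text
[ 0.44048887 -0.29213028 -9.40268145] [[-0.6, -0.2], [0.3, -0.6], [-0.2, 0.4], [0.4, 0.6], [-0.4, -0.1], [0.3, 0.4], [0.1, -0.3], [0.1, -0.0]]
```

```bash
python3 - <<'E'
from h import *
r.reach([0.4405,-0.2921,0.29],[180,0,-9.4])
r.servo_line([0.4405,-0.2921,0.232],speed=0.08)
q=r.sense(); print(q['clock'],q['tcp_pos'],q['orientation'],q['contact_force'])
r.grab(40)
q=r.sense(); print(q['clock'],q['tcp_pos'],q['opening'],q['contact_force'])
r.servo_line([0.4405,-0.2921,0.35],speed=0.12)
q=r.sense(); print(q['clock'],q['tcp_pos'],q['orientation'],q['opening'],q['contact_force'],q['torque'])
snap('wrist','w2'); s=snap('side','s2')
cv2.imwrite('pics/s2c.png',cv2.resize(s['frame'][150:330,220:400,::-1],None,fx=3,fy=3))
E
```

```text
4.6417 [ 0.4406271  -0.29223527  0.23245973] [ 1.79979477e+02 -3.76882924e-02 -9.40618493e+00] [-0.33720469  0.78726519  0.64385412]
5.8167 [ 0.44047607 -0.29211981  0.23191913] 0.010145885760341457 [-0.32805772  0.43742286 -0.6006836 ]
6.95 [ 0.44043772 -0.29204363  0.34881356] [-1.79948584e+02  9.76796034e-02 -9.39982632e+00] 0.010115609331741514 [ 0.42163865  0.10849012 -1.85421741] [-0.00087086  0.11568606 -0.01390397]
```

View pics/w2.png

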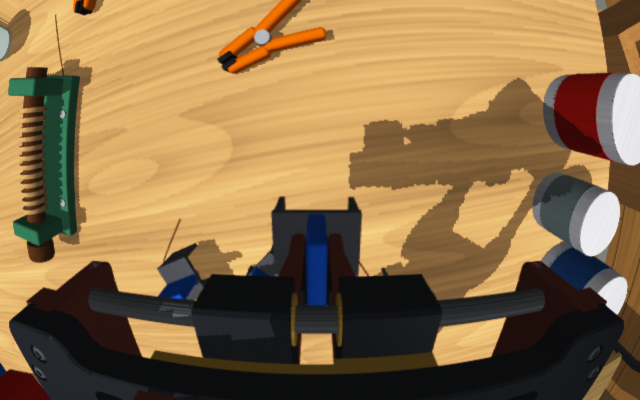

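View pics/s2c.png

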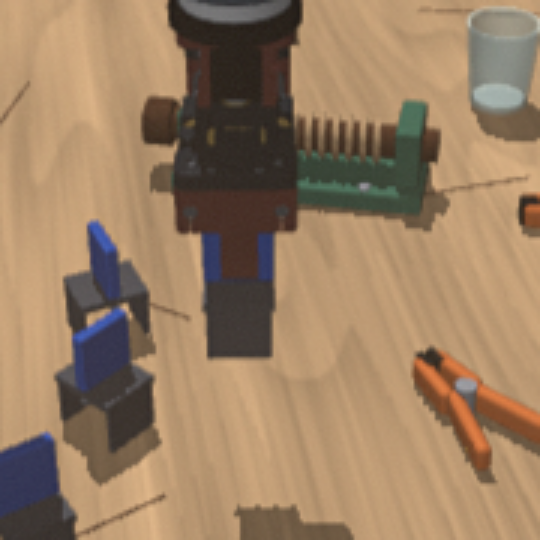

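```bash
python3 - <<'E'
from h import *
r.reach(tf([0.551,0.064,0.36],-20.8,(-.11,0,0)),[180,0,-20.8])
s=snap('wrist','w3'); q=r.sense(); print(q['clock'],q['tcp_pos'],q['orientation'],q['contact_force'],q['torque'])
B=[(a*.11,b*.045,.018) for a in(-1,1) for b in(-1,1)]+[(a*x,0,.072) for a in(-1,1) for x in(.084,)]+[(a*.084,b*.031,.072) for a in(-1,1) for b in(-1,1)]
u=np.array([wproj(s,tf([.551,.064,0],-20.8,l)) for l in B]);print(u.round(0).tolist())
x0,y0=np.maximum(u.min(0).astype(int)-25,0);x1,y1=u.max(0).astype(int)+25; print(x0,y0,x1,y1)
overlay(s,'o3',[.551,.064,0],-20.8,B,(x0,y0,x1,y1),min(780/(x1-x0),590/(y1-y0)))
E
```

```text
8.5667 [0.44846134 0.10229265 0.35990666] [ 1.79980322e+02 -3.20193690e-03 -2.08689588e+01] [-0.42006473 -0.58855962 -2.1532321 ] [-0.0161322   0.10906465  0.0296009 ]
[[358.0, 187.0], [274.0, 187.0], [359.0, -15.0], [273.0, -15.0], [316.0, 172.0], [316.0, -14.0], [351.0, 172.0], [281.0, 173.0], [351.0, -13.0], [280.0, -13.0]]
247 0 383 211
```

View pics/o3.png

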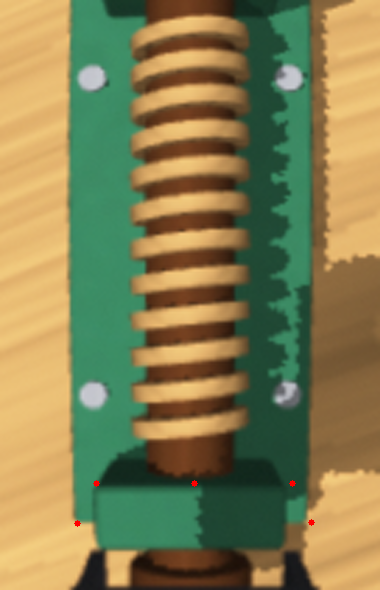

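```bash
python3 - <<'E'
from h import *
from scipy.ndimage import map_coordinates
s=dict(np.load('pics/w3.npz')); im=s['frame'].astype(float)
bright=im[...,0]+im[...,1]
C=tf([.551,.064,0],-20.8,(0,.0009,0)); print(C)
xs=np.arange(-.07,.07,.0005)
for y in (-.003,0,.003):
    uv=np.array([wproj(s,tf(C,-20.8,(x,y,.065))) for x in xs])
    p=map_coordinates(bright,[uv[:,1],uv[:,0]],order=1)
    th=(np.percentile(p,85)+np.percentile(p,15))/2
    e=[(i,xs[i]+.0005*(th-p[i])/(p[i+1]-p[i]),p[i+1]>p[i]) for i in range(len(p)-1) if (p[i]-th)*(p[i+1]-th)<0]
    print(y,[(round(x*1e3,1),'+' if up else '-') for _,x,up in e])
E
```

```text
[np.float64(0.5513195962661673), np.float64(0.06484134310875642), 0]
-0.003 [(np.float64(-69.8), '+'), (np.float64(-63.9), '-'), (np.float64(-57.8), '+'), (np.float64(-52.0), '-'), (np.float64(-45.9), '+'), (np.float64(-40.1), '-'), (np.float64(-33.8), '+'), (np.float64(-28.0), '-'), (np.float64(-21.9), '+'), (np.float64(-16.2), '-'), (np.float64(-10.0), '+'), (np.float64(-4.3), '-'), (np.float64(2.0), '+'), (np.float64(7.9), '-'), (np.float64(14.0), '+'), (np.float64(19.9), '-'), (np.float64(25.9), '+'), (np.float64(31.8), '-'), (np.float64(37.8), '+'), (np.float64(43.9), '-'), (np.float64(49.9), '+'), (np.float64(55.7), '-'), (np.float64(61.9), '+'), (np.float64(67.7), '-')]
0 [(np.float64(-64.3), '-'), (np.float64(-58.2), '+'), (np.float64(-52.4), '-'), (np.float64(-46.3), '+'), (np.float64(-40.4), '-'), (np.float64(-34.2), '+'), (np.float64(-28.4), '-'), (np.float64(-22.3), '+'), (np.float64(-16.3), '-'), (np.float64(-10.3), '+'), (np.float64(-4.3), '-'), (np.float64(1.7), '+'), (np.float64(7.6), '-'), (np.float64(13.6), '+'), (np.float64(19.6), '-'), (np.float64(25.7), '+'), (np.float64(31.7), '-'), (np.float64(37.7), '+'), (np.float64(43.8), '-'), (np.float64(49.7), '+'), (np.float64(55.7), '-'), (np.float64(61.7), '+'), (np.float64(67.6), '-')]
0.003 [(np.float64(-64.6), '-'), (np.float64(-58.5), '+'), (np.float64(-52.7), '-'), (np.float64(-46.6), '+'), (np.float64(-40.7), '-'), (np.float64(-34.4), '+'), (np.float64(-28.7), '-'), (np.float64(-22.6), '+'), (np.float64(-16.9), '-'), (np.float64(-10.7), '+'), (np.float64(-4.9), '-'), (np.float64(1.5), '+'), (np.float64(7.3), '-'), (np.float64(13.3), '+'), (np.float64(19.4), '-'), (np.float64(25.2), '+'), (np.float64(31.1), '-'), (np.float64(37.3), '+'), (np.float64(43.2), '-'), (np.float64(49.3), '+'), (np.float64(55.4), '-'), (np.float64(61.2), '+'), (np.float64(67.1), '-')]
```

```bash
python3 - <<'E'
from h import *
for n,T,y in (('w2',[0.44044,-0.29204,.34881],-9.4),('w3',[0.44846134,0.10229265,0.35990666],-20.87)):
    s=dict(np.load(f'pics/{n}.npz'))
    P=[T[0],T[1],T[2]-.168]
    L=[(.022,.0265,-.022),(.022,-.0265,-.022),(.022,.005,.022),(.022,-.005,.022),(.022,.005,-.022),(.022,-.005,-.022)]
    print([np.round(wproj(s,tf(P,y,l)),1).tolist() for l in L])
    overlay(s,'o'+n,P,y,L,(265,190,370,270),7)
E
```

```text
[[271.5, 210.6], [362.6, 210.6], [306.0, 241.8], [328.5, 241.8], [308.4, 210.7], [325.7, 210.7]]
[[271.4, 210.9], [362.4, 210.9], [305.9, 241.9], [328.4, 241.9], [308.3, 210.9], [325.6, 211.0]]
```

View pics/ow2.png

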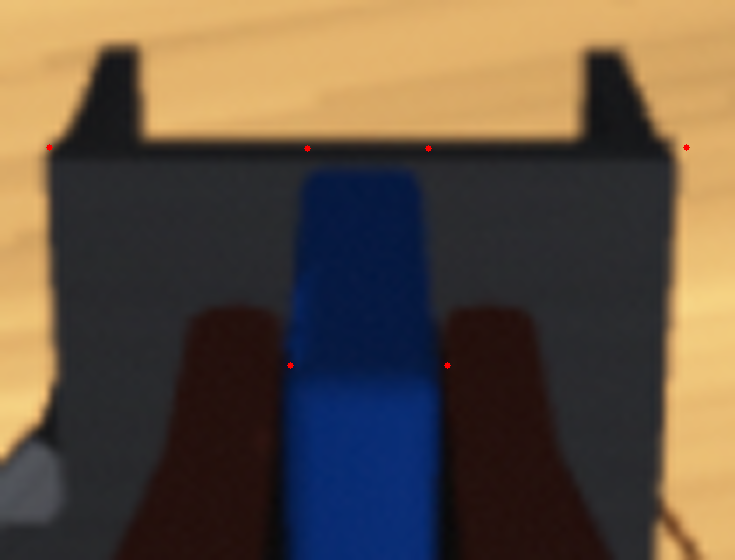

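View pics/ow3.png

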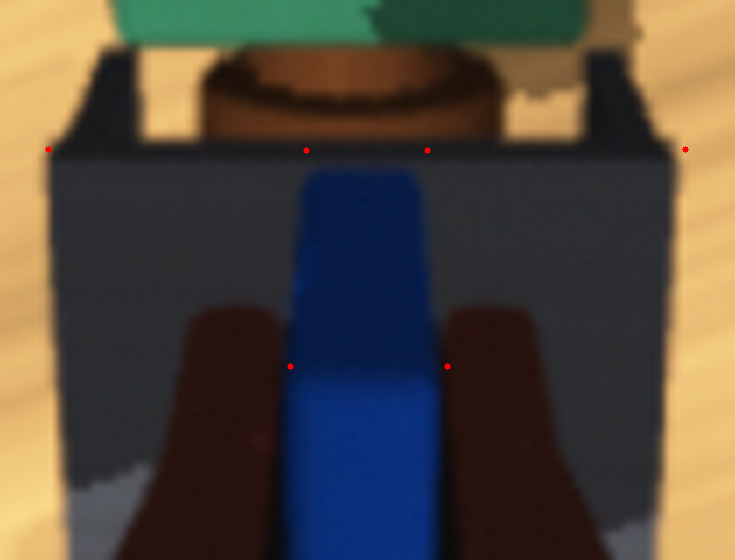

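```bash
cat >> h.py <<'E'
C0=[.551,.064,0]; YAW=-20.8
def tgt(x,y,z): return tf([C0[0],C0[1],z],YAW,(x,y,0))
def loc(p):
    c,s=np.cos(np.radians(YAW)),np.sin(np.radians(YAW)); d=np.array(p)[:2]-C0[:2]; return np.array([c*d[0]+s*d[1],-s*d[0]+c*d[1]])
def frc(n=4):
    F=[]
    for i in range(n): F.append(r.sense()['contact_force']); r.wait(.02)
    F=np.mean(F,0); c,s=np.cos(np.radians(YAW)),np.sin(np.radians(YAW))
    return np.array([c*F[0]+s*F[1],-s*F[0]+c*F[1],F[2]])
E
python3 - <<'E'
from h import *
x,y=.0053,.0003
r.servo_line(tgt(x,y,.33),[180,0,YAW],speed=.12)
r.servo_line(tgt(x,y,.275),speed=.06)
r.wait(.3); F0=frc(); print(r.sense()['clock'],'F0',F0, r.sense()['tcp_pos'])
z=.275
while z>.2622:
    z-=.001; r.servo_line(tgt(x,y,z),speed=.02); f=frc(2)-F0
    q=r.sense(); print(round(q['clock'],2),round(z,4),q['tcp_pos'][2].round(4),f.round(2), (loc(q['tcp_pos'])*1e3).round(2))
    if f[2]>3 : break
np.save('F0.npy',F0)
E
```

```text
11.1417 F0 [-0.12246538 -0.20648346 -2.41282754] [0.5560876  0.06237999 0.27517291]
11.43 0.274 0.2739 [ 0.2  -0.06  0.57] [5.26 0.31]
11.71 0.273 0.2729 [0.59 0.12 0.32] [5.29 0.29]
11.99 0.272 0.2719 [-0.06  0.29  0.44] [5.28 0.3 ]
12.28 0.271 0.2709 [ 0.84 -0.12 -0.18] [5.28 0.29]
12.56 0.27 0.2699 [0.09 0.73 0.39] [5.29 0.29]
12.84 0.269 0.2689 [0.11 0.19 0.73] [5.29 0.28]
13.12 0.268 0.2679 [ 0.05 -0.29  0.06] [5.28 0.3 ]
13.41 0.267 0.2669 [ 0.09  0.34 -0.01] [5.28 0.33]
13.69 0.266 0.2659 [-0.5   0.42  0.47] [5.28 0.3 ]
13.97 0.265 0.2649 [ 0.51 -0.3   0.06] [5.29 0.3 ]
14.26 0.264 0.2639 [ 0.24 -0.28  0.6 ] [5.3  0.29]
14.54 0.263 0.263 [0.59 0.59 0.78] [5.28 0.29]
14.82 0.262 0.262 [0.8  0.24 0.46] [5.29 0.31]
```

```bash
python3 - <<'E'
from h import *
x,y=.0053,.0003
F0=np.load('F0.npy'); z=.262; n=0
while z>.2585:
    z-=.0003; r.servo_line(tgt(x,y,z),speed=.01); f=frc(2)-F0
    q=r.sense(); print(round(q['clock'],2),round(z,4),q['tcp_pos'][2].round(4),f.round(2), (loc(q['tcp_pos'])*1e3).round(2),q['torque'].round(2))
    if f[2]>4 or np.hypot(*f[:2])>5: break
E
```

```text
15.11 0.2617 0.2618 [-0.75 -0.37  1.63] [5.31 0.28] [ 0.03  0.26 -0.01]
15.39 0.2614 0.2618 [-0.74 -0.56  4.36] [5.28 0.29] [-0.07  0.51  0.01]
```

```bash
python3 - <<'E'
from h import *
x,y=.0053,.0003
F0=np.load('F0.npy'); z=.2614
while z>.2600:
    z-=.0002; r.servo_line(tgt(x,y,z),speed=.01); f=frc(3)-F0
    q=r.sense(); print(round(q['clock'],2),round(z,4),q['tcp_pos'][2].round(4),f.round(2), (loc(q['tcp_pos'])*1e3).round(2),q['torque'].round(2))
    if f[2]>9.3: break
r.wait(.5); f=frc(5)-F0; q=r.sense(); print(q['clock'],f.round(2),q['tcp_pos'][2],q['orientation'],q['torque'].round(2))
E
```

```text
15.69 0.2612 0.2617 [-3.17 -1.79  7.59] [5.31 0.29] [-0.05  0.7  -0.01]
15.99 0.261 0.2617 [-2.68 -1.33  8.36] [5.29 0.3 ] [-0.02  0.81  0.01]
16.29 0.2608 0.2617 [-3.48 -1.29  9.13] [5.28 0.29] [-0.06  0.9   0.07]
16.59 0.2606 0.2617 [-3.5  -1.79 10.21] [5.27 0.29] [-0.06  0.95  0.03]
17.175 [-3.53 -1.62  9.89] 0.2617194640234311 [-1.79982526e+02 -4.08677157e-02 -2.08011941e+01] [-0.05  0.99 -0.02]
```

```bash
python3 - <<'E'
from h import *
x,y=.0053,.0003
F0=np.load('F0.npy')
r.servo_line(tgt(x,y,.2617),speed=.01); print((frc(3)-F0).round(2))
r.let_go(); q=r.sense(); print(q['clock'],q['opening'],q['tcp_pos'])
r.servo_line(tgt(x,y,.35),speed=.1)
r.servo_line(tgt(x-.05,y,.37),speed=.15)
q=r.sense(); print(q['clock'],q['contact_force'],q['tcp_pos'])
s=snap('wrist','w4'); P=tgt(.0053,.0003,.094)
L=[(a*.022,b*.005,.022) for a in(-1,1) for b in(-1,1)]+[(a*.022,b*.0265,-.022) for a in(-1,1) for b in(-1,1)]
overlay(s,'o4',P,YAW,L,(250,20,385,240),2.6)
S=snap('side','s4'); cv2.imwrite('pics/s4c.png',cv2.resize(S['frame'][130:240,240:390,::-1],None,fx=5,fy=5,interpolation=cv2.INTER_CUBIC))
E
```

```text
[-1.38 -0.14  5.22]
18.7417 0.08772728828484558 [0.55606286 0.06242016 0.2616794 ]
20.2833 [ 0.21238287 -0.05706998  0.27037197] [0.50938595 0.0801541  0.36974148]
```

View pics/o4.png

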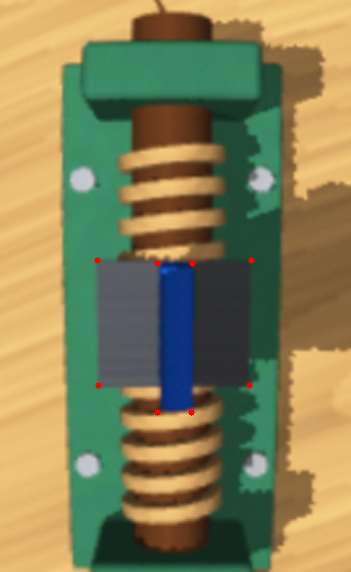

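View pics/s4c.png

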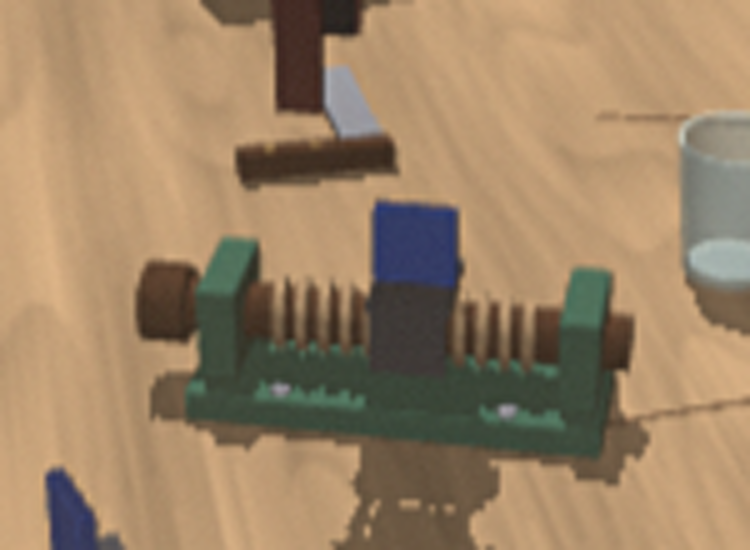

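```bash
python3 -c "
from h import *
r.hand_in(); print(r.sense()['clock'])"
```

```text
the job is handed in; nothing more can be done
the job is handed in; nothing more can be done
```

The comb is standing fully seated on the vice screw, and I handed the job in at about 20 s of the 51 s allowed.

- **Which comb:** Four looked alike, at top-view pixels (424,237), (366,263), (402,266) and (441,287). I took the one at (424,237), which was 0.53 m from the base; the other three were at 0.38 to 0.45 m.
- **Finding the grooves:** I worked out where the crests lie from the wrist picture, and all the teeth went in on the first lowering. There was no load at crest height, so I did not need to slide the comb along the thread.
- **Press:** The comb came to rest with the handle at about 94 mm, the seated height, and about 5 mm from the middle. I pressed with about 10 N and held it for half a second, and it moved only about 0.1 mm from first contact. A side force of about 3.5 N along the screw showed during the press. The highest downward force I read was about 10.2 N.
- **Letting go:** About 5 N of push was still on when I opened the fingers, because I had not backed off completely.
- **Last checks:** After I backed off, the wrist picture matched the seated pose to about a millimetre. The side view shows the comb upright and flat.
- **Other items:** My last close crops covered only the cradle, with part of the square and jar in view. I did not re-measure the clamps, square or jar, but nothing was felt touching along the way.

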